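# Re-rack the hot-air nozzles in reverse order

### The job

The colleague who works from the other side of the repair bench is taking over the four hot-air nozzles. Move them all from the old wooden rack with grey seats into the empty aluminium rack in reverse order: the nozzle at one end of the old row goes to the opposite end of the new row, and the two middle ones change sides too. Each must end standing upright, outlet up, down inside its own place, and none may be knocked over on the way.

Things in the scene. Friction and masses are not known exactly. Their poses are not given: they have to be found in the camera images.
- needle_nozzle: Loose bare-steel hot-air nozzle (50 to 100 g), standing outlet up. Its lower part is a round collar 28 mm in diameter from its underside to 40 mm up: grip it there, 30 mm above the underside clears the seat rims. Above the collar: a thin pointed spout, 8 mm across at its tip; total height 66 mm. Nowhere wider than the collar. Origin: centre of its underside, z up.
- round_nozzle: Loose bare-steel hot-air nozzle (50 to 100 g), standing outlet up. Its lower part is a round collar 28 mm in diameter from its underside to 40 mm up: grip it there, 30 mm above the underside clears the seat rims. Above the collar: a wide round tube, 23 mm across; total height 58 mm. Nowhere wider than the collar. Origin: centre of its underside, z up.
- square_nozzle: Loose bare-steel hot-air nozzle (50 to 100 g), standing outlet up. Its lower part is a round collar 28 mm in diameter from its underside to 40 mm up: grip it there, 30 mm above the underside clears the seat rims. Above the collar: a square tube, 19 x 19 mm, sides along its x and y axes; total height 60 mm. Nowhere wider than the collar. Origin: centre of its underside, z up.
- slot_nozzle: Loose bare-steel hot-air nozzle (50 to 100 g), standing outlet up. Its lower part is a round collar 28 mm in diameter from its underside to 40 mm up: grip it there, 30 mm above the underside clears the seat rims. Above the collar: a flat narrow outlet, 26 mm long (its x axis) by 8 mm; total height 62 mm. Nowhere wider than the collar. Origin: centre of its underside, z up.
- seat_needle: The seat in the old rack on which the needle nozzle stands at the start: a fixed grey square plastic dish, 54 x 54 mm, floor 4 mm thick, with a rim 5 mm high above that floor and 46 x 46 mm inside the rim. Origin: centre of its underside (the top of the old rack's bar); the nozzle stands 4 mm above it. It stays where it is.
- seat_round: The seat in the old rack on which the round nozzle stands at the start: a fixed grey square plastic dish, 54 x 54 mm, floor 4 mm thick, with a rim 5 mm high above that floor and 46 x 46 mm inside the rim. Origin: centre of its underside (the top of the old rack's bar); the nozzle stands 4 mm above it. It stays where it is.
- seat_square: The seat in the old rack on which the square nozzle stands at the start: a fixed grey square plastic dish, 54 x 54 mm, floor 4 mm thick, with a rim 5 mm high above that floor and 46 x 46 mm inside the rim. Origin: centre of its underside (the top of the old rack's bar); the nozzle stands 4 mm above it. It stays where it is.
- seat_slot: The seat in the old rack on which the slot nozzle stands at the start: a fixed grey square plastic dish, 54 x 54 mm, floor 4 mm thick, with a rim 5 mm high above that floor and 46 x 46 mm inside the rim. Origin: centre of its underside (the top of the old rack's bar); the nozzle stands 4 mm above it. It stays where it is.
- old_rack: The old rack: a fixed light-wood bar, 66 mm (x) by 290 mm (y) by 10 mm high, carrying the four grey seats in a row along its y axis, at y = +105, +35, -35, -105 mm (which seat is where varies). Origin: centre of its underside on the bench, z up; +y is its left end seen from the robot; turned at most 0.2 rad. The racks lie about 170 mm apart in x.
- new_rack: The new rack, empty: a fixed bare-aluminium bar, 66 mm (x) by 290 mm (y), four dark-floored square places in a row at x = 0, y = +105, +35, -35, -105 mm. Floors 14 mm above its origin; rims 5 mm above the floor, 46 x 46 mm inside. Origin: centre of its underside on the bench, z up; +y is its left end seen from the robot; turned at most 0.2 rad. It lies nearer than the old rack or beyond it.
Not all that is in view belongs to the job. What is shaped like the slot_nozzle but red is not meant.

How it is judged:
By the outcome, as a careful person would: the job done as asked, in the order asked, and still so for the second after the job is handed in, with the robot touching nothing.
It also fails if it takes over 83 s, if anything falls off the work surface, if the arm or the gripper's body presses on something with over 40 N, if the wrist force passes 120 N, or if a joint passes its speed limit or range.

### The arm

A 7-joint arm with a two-finger parallel gripper is mounted at the origin on the work surface. World frame = base frame: x ahead of the robot, y to its left, z up, the work surface at z = 0. Lengths are in m, angles in rad, forces in N, time in s.
With the tool pointing down it reaches from about 0.375 to 0.925 m from the base axis. Payload 3.1 kg.
Tool frame: the origin (TCP) lies between the finger pads; the fingertips stand 19 mm ahead of it and the grasp point (between the pads) is the TCP; z points along the fingers, y is the direction in which the jaws open and shut (so a half turn about z gives the same grasp; the last joint's range is limited). The gripper opens to 85 mm and grips with 20 to 120 N. Pads are 22 mm wide; open, the fingers measure 114 mm over their backs; the gripper's body (76 mm by 85 mm) begins 54 mm behind the grasp point. The pads swing forward as they close: fully open they stand 13 mm farther back than shut.
Start: joints at [-1.337, 0.383, 0.044, 1.598, -0.018, 1.161, -0.05], TCP at [0.212, 0.615, 0.25] pointing down, gripper open.
Joint ranges: [-2.61, 2.61], [-0.41, 2.15], [-1.48, 1.57], [0, 2.5], [-1.57, 4.71], [0.05, 1.97], [-2.85, 2.85]. Speed limits (rad/s): [2.79, 2.79, 3.14, 3.14, 3.14, 3.14, 3.14].

### API

Orientations are given as a unit quaternion [x, y, z, w].
In Python, from bench import move_ptp, movel, move_j, move_gripper, pause, inverse_kinematics, read_camera, camera_params, MotionError, sign_off, look_for, tip_of, read_time_s, read_qpos, read_joint_vel, read_effort, read_eef_pos, read_tcp_rot, read_ft_force, read_ft_torque, read_finger_gap gives the robot as it stands. Calls block until the motion is done:
- move_ptp(position, orientation): joint-space move of the TCP to a pose.
- movel(position, orientation=None, speed=0.15): straight line of the TCP; orientation=None keeps the orientation; speed is the mean speed in m/s.
- move_j(angles): joint-space move.
- move_gripper(opening, effort=None): finger opening in m; effort is the grip in N (None keeps the last); returns when the fingers have stopped.
- pause(seconds).
- inverse_kinematics(position, orientation): joint angles nearest the present ones, or None.
- read_camera(name): name is "scene" or "top" or "wrist"; returns the picture (400x640x3 uint8, red, green, blue); there is no depth.
- camera_params(name): a dict with "K" (3x3 intrinsics, pixels), "dist_coeffs" ([k1, k2, p1, p2, k3] as OpenCV has them; the pictures are not rectified), "camera_from_world" (4x4, takes a point from world to camera coordinates). Camera axes: x right, y down, z forward; pixel columns grow to the right and rows downward; lengths in m; the calibration is good to about 2 mm. A picture is of the moment at which its call begins: read the wrist's pose just before it. camera_params takes no time and is no camera call; for the wrist camera it gives the pose at the moment of the call.
A pose or a line that the arm cannot do raises MotionError and nothing moves.
- sign_off(): hands the job in, once; it reports no verdict.
Trained networks look in the newest picture that a camera, given by its name, has taken for a name from the list of things; names that differ only in an ending like _2 or _b are one class to them, and where a whole thing is asked for, a point or a joint stands for the part that bears it (a point fixed in the world has none). Each returns a list of dicts, best first, with "confidence" (0 to 1); they miss things now and then, are a little off and sometimes report something else, mostly with a low value. They report only what shows in the picture. A call takes as long as a camera call. They do not tell look-alikes from the thing itself.
- look_for(camera, name): "at" ([column, row] in pixels, amid what is visible of it).
- tip_of(camera, name): "at" ([column, row] in pixels: a listed point, or the origin of a listed thing).
Readings, each from a call of its own:
- read_time_s(): time.
- read_qpos(): joint angles.
- read_joint_vel(): joint speeds.
- read_effort(): joint torques, N m.
- read_eef_pos(): TCP position.
- read_tcp_rot(): TCP orientation.
- read_ft_force(): force on the tool from outside, world axes, zero at the start.
- read_ft_torque(): the same for the moment, N m.
- read_finger_gap(): finger opening in m.
Only numpy, scipy, OpenCV 4.12 (cv2) and the standard library are available. Lean on these libraries where they do the work, as an engineer would, in place of code of your own. Each camera call takes 0.05 s, during which the arm holds its last target. There are 200 camera calls.

## Working session

There is one attempt and no reset: what is moved stays moved. The work goes in short steps, each a Python script; the robot and the scene stay as the last script left them, time stands still between calls to the robot, and variables do not carry over. Pictures are saved under pics/ and viewed, about 12 in all and at most 16, crops included, and the job is handed in when it is done.

```bash
mkdir -p pics; cat > h.py <<'E'
import numpy as np, cv2
from bench import *
def ray(cam,uv,z,P=None):
    P=P or camera_params(cam);K=np.array(P["K"]);d=np.array(P["dist_coeffs"]);T=np.array(P["camera_from_world"])
    n=cv2.undistortPoints(np.array([[uv]],float),K,d)[0,0]
    R=T[:3,:3];c=-R.T@T[:3,3];v=R.T@np.array([n[0],n[1],1]);return c+v*(z-c[2])/v[2]
def proj(cam,p,P=None):
    P=P or camera_params(cam);K=np.array(P["K"]);d=np.array(P["dist_coeffs"]);T=np.array(P["camera_from_world"])
    return cv2.projectPoints(np.array([p],float),cv2.Rodrigues(T[:3,:3])[0],T[:3,3],K,d)[0][0,0]
def save(cam,n):
    im=read_camera(cam);cv2.imwrite(f"pics/{n}.png",im[:,:,::-1]);return im
E
python3 - <<'E'
from h import *
N=["needle","round","square","slot"]
Z={"nozzle":.014,"seat":.010}
for c in ("top","scene"):
    save(c,c+"1")
    for n in [a+"_nozzle" for a in N]+["seat_"+a for a in N]+["old_rack","new_rack"]:
        z=.014 if "nozzle" in n else .01 if "seat" in n else 0
        print(c,n,[(np.round(d["at"]).astype(int).tolist(),round(d["confidence"],2),np.round(ray(c,d["at"],z)[:2],3).tolist()) for d in tip_of(c,n)[:4]])
print(read_time_s())
E
```

```text
top needle_nozzle [([265, 151], 0.54, [0.632, 0.023])]
top round_nozzle [([379, 128], 0.84, [0.675, -0.181]), ([303, 144], 0.73, [0.644, -0.043])]
top square_nozzle [([300, 145], 0.72, [0.643, -0.038])]
top slot_nozzle [([340, 133], 0.87, [0.666, -0.111]), ([384, 205], 0.67, [0.535, -0.186]), ([427, 154], 0.58, [0.627, -0.267])]
top seat_needle [([262, 152], 0.65, [0.631, 0.029])]
top seat_round []
top seat_square [([302, 142], 0.84, [0.649, -0.041])]
top seat_slot []
top old_rack [([322, 142], 0.66, [0.652, -0.078])]
top new_rack [([257, 242], 0.63, [0.473, 0.039])]
scene needle_nozzle [([321, 271], 0.68, [0.635, 0.028])]
scene round_nozzle [([242, 205], 0.85, [0.677, -0.181])]
scene square_nozzle [([292, 246], 0.75, [0.65, -0.044])]
scene slot_nozzle [([299, 175], 0.57, [0.543, -0.18]), ([264, 224], 0.56, [0.664, -0.116]), ([244, 172], 0.56, [0.633, -0.257])]
scene seat_needle [([319, 270], 0.72, [0.637, 0.024]), ([269, 223], 0.64, [0.656, -0.115])]
scene seat_round [([242, 205], 0.95, [0.677, -0.185])]
scene seat_square [([292, 243], 0.7, [0.644, -0.052])]
scene seat_slot [([271, 225], 0.85, [0.656, -0.109])]
scene old_rack [([280, 239], 0.66, [0.656, -0.077])]
scene new_rack [([394, 234], 0.77, [0.475, 0.041])]
1.1
```

View pics/top1.png

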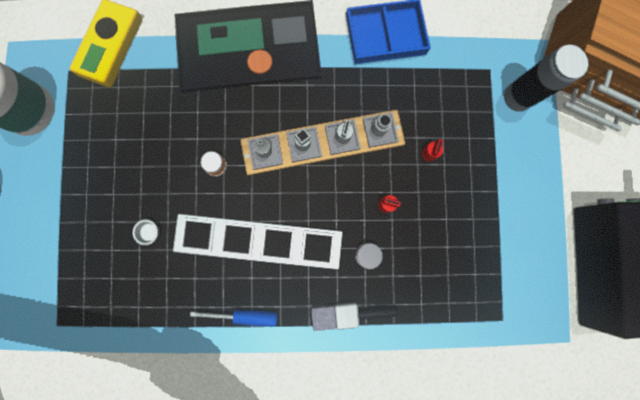

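View pics/scene1.png

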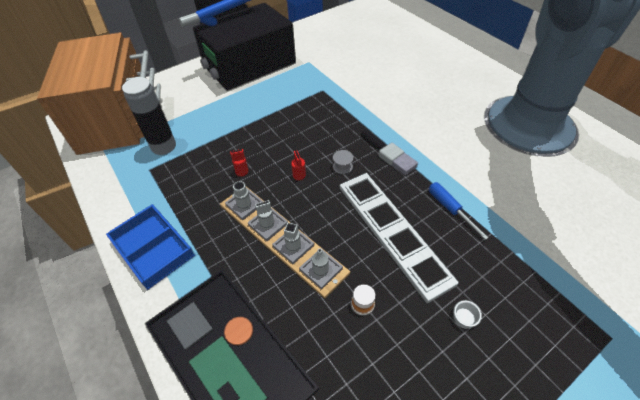

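The top view shows the old rack with four steel nozzles at about (263,150), (301,143), (341,133) and (379,127). The new rack is empty, with places at about (197,233), (238,239), (278,243) and (318,247). There are three slot candidates: (340,133) is steel and on the rack, while (390,203) and (432,150) are red. The steel one fits. I'll confirm with a wrist view and measure the new rack by segmentation.

```bash
cat >> h.py <<'E'
from scipy.spatial.transform import Rotation as Ro
def q_down(yaw): # tool y along world direction angle yaw, z down
    y=np.array([np.cos(yaw),np.sin(yaw),0]);z=np.array([0,0,-1.]);x=np.cross(y,z)
    return Ro.from_matrix(np.c_[x,y,z]).as_quat()
def dark(cam,im,region):
    P=camera_params(cam)
    g=cv2.cvtColor(im,cv2.COLOR_RGB2GRAY);x0,y0,x1,y1=region
    m=((g<90)*255).astype(np.uint8);n,l,s,c=cv2.connectedComponentsWithStats(m)
    return [(c[i],s[i,4]) for i in range(1,n) if x0<c[i][0]<x1 and y0<c[i][1]<y1 and s[i,4]>80 and s[i,4]<6000]
E
python3 - <<'E'
from h import *
for c,r in (("top",(170,210,345,270)),("scene",(335,170,460,300))):
    im=cv2.imread(f"pics/{c}1.png")[:,:,::-1].copy()
    for p,a in dark(c,im,r): print(c,np.round(p,1),a,np.round(ray(c,p,.0155),4))
print(Ro.from_quat(read_tcp_rot()).as_matrix().round(2))
P=camera_params("wrist");print(np.round(np.linalg.inv(P["camera_from_world"]),3),np.round(P["K"]))
for yaw in (0.195,0.195+np.pi,-.1,-.1+np.pi):
    for p in ([.655,-.078,.3],[.67,-.18,.044],[.63,.03,.044],[.475,.15,.044],[.46,-.07,.15]):
        q=inverse_kinematics(p,q_down(yaw));print(round(yaw,2),p,None if q is None else np.round(q,2))
E
```

```text
top [196.7 234.6] 594 [0.486  0.1427 0.0155]
top [236.9 239. ] 600 [0.4778 0.0724 0.0155]
top [277.1 243.3] 615 [0.4698 0.0026 0.0155]
top [317.4 247.6] 611 [ 0.4618 -0.0673  0.0155]
scene [363.3 189.7] 339 [ 0.4618 -0.069   0.0155]
scene [383.2 214.4] 396 [0.4698 0.0011 0.0155]
scene [405.1 241.6] 471 [0.4779 0.0711 0.0155]
scene [429.2 271.5] 544 [0.486  0.1406 0.0155]
[[-0.95  0.33 -0.  ]
 [ 0.33  0.95  0.  ]
 [ 0.    0.   -1.  ]]
[[ 0.327  0.899  0.29   0.139]
 [ 0.945 -0.311 -0.101  0.64 ]
 [-0.     0.307 -0.952  0.373]
 [ 0.     0.     0.     1.   ]] [[287.   0. 318.]
 [  0. 287. 197.]
 [  0.   0.   1.]]
0.2 [0.655, -0.078, 0.3] [-0.54  0.46  0.82  1.55 -0.35  1.29  0.52]
0.2 [0.67, -0.18, 0.044] [-0.33  0.84  0.77  1.63 -0.69  0.96  0.88]
0.2 [0.63, 0.03, 0.044] [-0.57  0.67  0.6   1.8  -0.49  0.83  0.46]
0.2 [0.475, 0.15, 0.044] [-0.78  0.43  0.45  2.11 -0.31  0.66  0.07]
0.2 [0.46, -0.07, 0.15] [-0.77  0.22  0.92  2.15 -0.23  0.87  0.49]
3.34 [0.655, -0.078, 0.3] [-0.79  0.77  1.37  1.56 -0.76  1.45 -2.32]
3.34 [0.67, -0.18, 0.044] [-0.58  1.28  1.36  1.64 -1.28  1.35 -1.95]
[... 204 characters left out ...]
.27]
-0.1 [0.655, -0.078, 0.3] [-0.55  0.46  0.83  1.55 -0.35  1.29  0.23]
-0.1 [0.67, -0.18, 0.044] [-0.3   0.82  0.73  1.63 -0.64  0.94  0.55]
-0.1 [0.63, 0.03, 0.044] [-0.59  0.68  0.63  1.8  -0.53  0.83  0.19]
-0.1 [0.475, 0.15, 0.044] [-0.81  0.44  0.49  2.11 -0.33  0.66 -0.2 ]
-0.1 [0.46, -0.07, 0.15] [-0.77  0.23  0.93  2.15 -0.24  0.87  0.2 ]
3.04 [0.655, -0.078, 0.3] [-0.79  0.77  1.37  1.56 -0.76  1.45 -2.62]
3.04 [0.67, -0.18, 0.044] [-0.58  1.28  1.36  1.64 -1.28  1.35 -2.25]
3.04 [0.63, 0.03, 0.044] [ 0.74  1.06 -1.26  1.73  1.09  1.22  2.22]
3.04 [0.475, 0.15, 0.044] [-0.44  0.4   0.06  2.1  -0.04  0.64  2.69]
3.04 [0.46, -0.07, 0.15] [-1.09  0.54  1.4   2.16 -0.65  0.99 -2.56]
```

```bash
python3 - <<'E'
from h import *
move_ptp([.65,-.05,.24],q_down(.195))
P=camera_params("wrist");im=save("wrist","w1")
print(read_eef_pos())
for n in ["needle_nozzle","square_nozzle","slot_nozzle","round_nozzle"]:
    print(n,[(np.round(d["at"]).astype(int).tolist(),round(d["confidence"],2),np.round(ray("wrist",d["at"],.014,P)[:2],4).tolist()) for d in tip_of("wrist",n)[:4]])
print(read_time_s())
cv2.imwrite("pics/w1c.png",cv2.resize(im[60:340,100:540,::-1],None,fx=1.8,fy=1.8,interpolation=cv2.INTER_CUBIC))
E
```

```text
[ 0.65019327 -0.048317    0.23982744]
needle_nozzle [([317, 108], 0.83, [0.6348, 0.0258]), ([183, 65], 0.52, [0.4796, 0.0418]), ([316, 217], 0.28, [0.6598, -0.1075])]
square_nozzle [([314, 163], 0.81, [0.6439, -0.0381]), ([312, 188], 0.35, [0.6477, -0.0707]), ([314, 263], 0.31, [0.6707, -0.1748])]
slot_nozzle [([316, 225], 0.95, [0.6628, -0.1196]), ([280, 310], 0.9, [0.6365, -0.2628]), ([222, 249], 0.65, [0.5441, -0.1792]), ([310, 265], 0.47, [0.6659, -0.1799])]
round_nozzle [([312, 264], 0.81, [0.6686, -0.177]), ([316, 221], 0.21, [0.6612, -0.1134])]
4.15
```

View pics/w1.png

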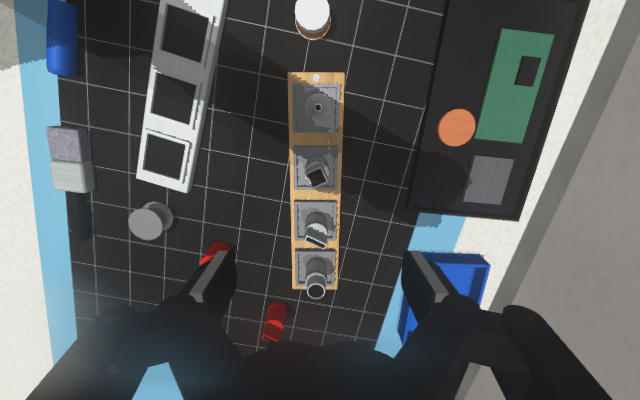

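The nozzle order from the left is needle (317,108), square (316,178), slot (316,235), round (316,288). All four are steel and sit on the rack, and the two red slot look-alikes are off it. Reversed, the needle goes to the right end of the new rack. I'll do that one first.

```bash
cat >> h.py <<'E'
SRC=dict(needle=(.6345,.0258),square=(.6465,-.0405),slot=(.6625,-.1135),round=(.6745,-.1802))
DST=dict(needle=(.4618,-.068),square=(.4698,.002),slot=(.4778,.0718),round=(.4860,.1417))
def transfer(n):
    s,d=SRC[n],DST[n];q1,q2=q_down(.195),q_down(-.115)
    move_gripper(.056,40);move_ptp([*s,.15],q1);movel([*s,.046],q1,.13)
    move_gripper(0,40);g=read_finger_gap();print(n,"gap",g,read_ft_force().round(1) if hasattr(read_ft_force(),'round') else read_ft_force())
    if g<.024: print("BAD GRASP");return False
    movel([*s,.15],q1,.15);pause(.1);print("lifted gap",read_finger_gap())
    move_ptp([*d,.15],q2);movel([*d,.052],q2,.15);movel([*d,.0465],q2,.03);print("ft",read_ft_force(),read_eef_pos())
    move_gripper(.056);movel([*d,.15],q2,.15);print("t",read_time_s());return True
E
python3 - <<'E'
from h import *
transfer("needle")
save("wrist","w2");save("scene","s2")
a=cv2.imread("pics/s2.png")[120:330,180:500];b=cv2.imread("pics/w2.png")
b=cv2.resize(b,(a.shape[1],200));cv2.imwrite("pics/c2.png",cv2.resize(np.vstack([a,b]),None,fx=1.4,fy=1.4))
E
```

```text
needle gap 0.026790102442006504 [ 0.5 -0.1  3.8]
lifted gap 0.026818866528806384
ft [0.65350464 0.2000728  1.69723954] [ 0.46301008 -0.06795552  0.04719795]
t 10.5333
```

View pics/c2.png

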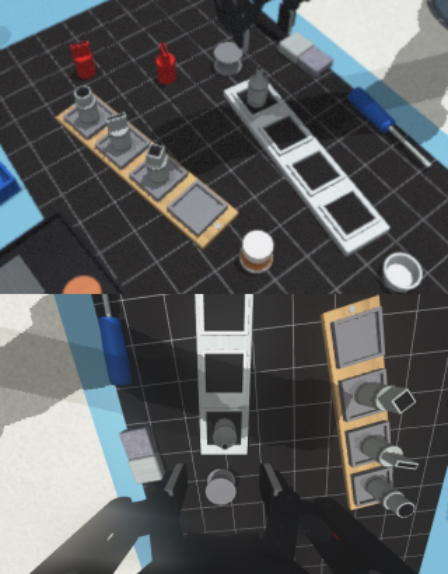

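The needle nozzle stands inside the right-end place, and the other three are undisturbed. I'll carry on with the rest.

```bash
python3 - <<'E'
from h import *
for n in ("square","slot","round"):
    if not transfer(n): break
move_ptp([.55,.03,.3],q_down(-.115))
for c in ("wrist","top","scene"): save(c,c+"3")
P=camera_params("wrist")
for n in ["needle","square","slot","round"]:
  for c in ("top","scene"):
    print(n,DST[n],c,[(round(d["confidence"],2),np.round(ray(c,d["at"],.014)[:2],3).tolist()) for d in tip_of(c,n+"_nozzle")[:3]])
a=cv2.imread("pics/scene3.png")[140:320,200:500];b=cv2.imread("pics/top3.png")[110:290,160:460]
cv2.imwrite("pics/c3.png",cv2.resize(np.vstack([a,b]),None,fx=1.65,fy=1.65,interpolation=cv2.INTER_CUBIC))
E
```

```text
square gap 0.026667924388180633 [-0.7 -0.3  3.6]
lifted gap 0.026894654694540412
ft [ 1.19298777 -0.47371264  1.18773623] [0.47099401 0.00219838 0.04720808]
t 17.0083
slot gap 0.026522268175875018 [-0.5 -0.3  4.9]
lifted gap 0.02681073936272715
ft [ 1.0287811  -0.06140894  0.65267319] [0.47906184 0.07207996 0.0472523 ]
t 23.775
round gap 0.026915861070384534 [-0.3 -0.1  3.4]
lifted gap 0.027122669554046238
ft [1.42879713 0.02609551 2.3678233 ] [0.48734898 0.14216187 0.04737371]
t 31.225
needle (0.4618, -0.068) top [(0.7, [0.456, -0.066])]
needle (0.4618, -0.068) scene [(0.63, [0.462, -0.07])]
square (0.4698, 0.002) top [(0.54, [0.467, 0.002])]
square (0.4698, 0.002) scene [(0.95, [0.48, -0.0])]
slot (0.4778, 0.0718) top [(0.8, [0.48, 0.07]), (0.73, [0.535, -0.188]), (0.56, [0.634, -0.263])]
slot (0.4778, 0.0718) scene [(0.88, [0.482, 0.074]), (0.64, [0.626, -0.262])]
round (0.486, 0.1417) top [(0.68, [0.489, 0.148]), (0.68, [0.474, 0.036])]
round (0.486, 0.1417) scene [(0.86, [0.489, 0.147])]
```

View pics/c3.png

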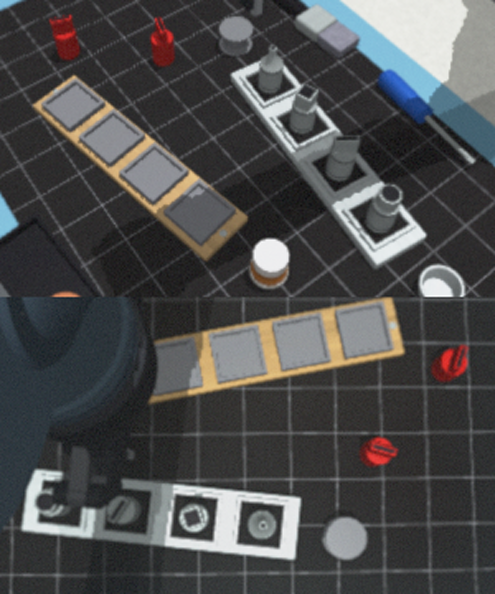

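View pics/wrist3.png

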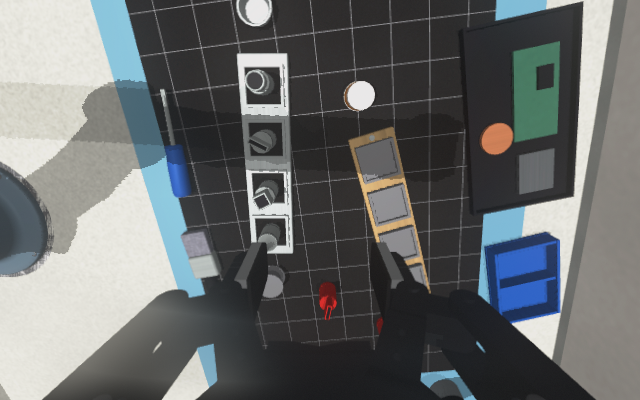

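All four nozzles stand upright inside their own places. From left to right they are round, slot, square, needle, which is the old order reversed. The gripper is clear of everything.

```bash
python3 -c "
from bench import *
print(sign_off())"
```

```text
the job is handed in; nothing more can be done
None
```

I moved all four nozzles into the aluminium rack in reverse order and handed the job in at about 32 s of the 83 s allowed. From left to right, the old rack held needle, square, slot, round; the new rack now holds round, slot, square, needle.

- **Grasps:** every grip read about 27 mm on the 28 mm collars and held steady through each lift. Wrist force was under about 5 N at each reading (after gripping and at placing).
- **Final pictures:** the scene, top and wrist views show all four standing upright inside their places. The old rack is empty, and the two red look-alikes and the other items have not been moved.
- **Position check:** the networks' positions agreed with the place centres within about 10 mm. The largest difference was the square nozzle in the scene view; the top view had it within 3 mm. In the top view the gripper partly covered the left end, and the network gave one false second candidate for the round nozzle there. The scene and wrist pictures show that nozzle clearly seated.

No check failed.

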